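Gauge the film coater's gap and set its selector

ROBOT

A 6-joint arm with a two-finger parallel gripper is mounted at the origin on a cart in front of the work surface, level with it; the furniture and walls round the work are solid. World frame = base frame: x ahead of the robot, y to its left, z up, the work surface at z = 0. Lengths are in m, angles in rad, forces in N, time in s.
With the tool pointing down it reaches from about 0.325 to 0.9 m from the base axis. Payload 6.1 kg.
Tool frame: the origin (TCP) lies midway between the tips of the shut fingers; the grasp point (between the pads) lies 19 mm behind it; x points along the fingers, y is the direction in which the jaws open and shut, and the axes are right-handed (so a half turn about x gives the same grasp; the last joint's range is limited). The gripper opens to 85 mm and grips with 20 to 120 N. Pads are 22 mm wide; open, the fingers measure 114 mm over their backs; the gripper's body (76 mm by 85 mm) begins 54 mm behind the grasp point. The pads swing forward as they close: fully open they stand 13 mm farther back than shut.
Start: joints at [1.003, 0.22, 1.526, -0, 1.395, -0.126], TCP at [0.267, 0.565, 0.231] pointing down, gripper open.
Joint ranges: [-2.98, 2.98], [-0.91, 2.08], [0.09, 2.57], [-1.24, 4.39], [0.2, 2.65], [-2.68, 2.68]. Speed limits (rad/s): [2.57, 2.57, 3.01, 3.14, 3.14, 3.14].

INTERFACE

Orientations are given as [roll, pitch, yaw] about the fixed x, y, z axes, in that order (R = Rz(yaw) Ry(pitch) Rx(roll)).
In Python, from plant import movep, move_l, set_joints, gripper_to, hold, inverse_kinematics, observe, get_image, get_calibration, Unreachable, job_done gives the robot as it stands. Calls block until the motion is done:
- movep(position, orientation): joint-space move of the TCP to a pose.
- move_l(position, feed=0.15, rotation=None, max_force=None): straight line of the TCP; rotation=None keeps the orientation; feed is the mean speed in m/s. With max_force (N) it stops when the force on the tool has changed by that much, and returns True; else False.
- set_joints(angles): joint-space move.
- gripper_to(opening, f_grip=None): finger opening in m; f_grip is the grip in N (None keeps the last); returns when the fingers have stopped.
- hold(seconds).
- inverse_kinematics(position, orientation): joint angles nearest the present ones, or None.
- observe(): the state.
- get_image(name): name is "scene" or "top" or "wrist"; returns (picture, depth): 420x560x3 uint8, red, green, blue; 420x560 float32, m along the optical axis (not along the pixel's ray), 0 where there is no reading.
- get_calibration(name): a dict with "intrinsics" (3x3 intrinsics, pixels), "dist_coeffs" ([k1, k2, p1, p2, k3] as OpenCV has them; the pictures are not rectified), "world_from_camera" (4x4, takes a point from camera to world coordinates). Camera axes: x right, y down, z forward; pixel columns grow to the right and rows downward; lengths in m; the calibration is good to about 2 mm. A picture is of the moment at which its call begins: read the wrist's pose just before it. get_calibration takes no time and is no camera call; for the wrist camera it gives the pose at the moment of the call.
A pose or a line that the arm cannot do raises Unreachable and nothing moves.
- job_done(): hands the job in, once; it reports no verdict.
The state is a dict: "time_s": time; "q": joint angles; "joint_velocities": joint speeds; "joint_torque": joint torques, N m; "eef_pos": TCP position; "tcp_rot": TCP orientation; "ft_force": force on the tool from outside, world axes, zero at the start; "torque": the same for the moment, N m; "opening": finger opening in m.
Only numpy, scipy, OpenCV 4.12 (cv2) and the standard library are available. Lean on these libraries where they do the work, as an engineer would, in place of code of your own. Each camera call takes 0.05 s, during which the arm holds its last target. There are 200 camera calls.

TASK

Take the stepped feeler gauge from its tray and slide it flat along the film coater's bed, thin end first, under the applicator bar until you feel one of its steps come up against the bar; push gently, and keep the gripper itself off the bar. Note how many of the three steps went under, and lay the gauge back flat in its tray. Then turn the control box's selector clockwise from home by that many clicks (one, two or three), and leave the specimen cup and the dish where they stand.

Things in the scene. Friction and masses are not known exactly. Their poses are not given: they have to be found in the camera images.
- gauge: Loose steel feeler gauge, 120 g, 135 x 24 mm. Origin: underside, below the grip; x to the thin end, z up. Flat below, stepped on top: x = +105 to +85 is 3 mm thick (first step), +85 to +65 9 mm (second), +65 to +45 15 mm (third), +45 to -30 21 mm (the body, never fits). Starts lying in the tray, x roughly along the tray's x (yaw within 0.1 rad).
- gauge_tip (a point): Middle of the lower edge of the gauge's thin end, 105 mm along x from the gauge's origin; axes as the gauge's.
- gauge_grip (a point): Point to pinch the gauge, 43 mm above its origin, in its blue upright grip plate, which is 40 mm along x, 12 mm thick along y, standing from 21 to 62 mm above the underside. Pinch from above across y, fingertips above the 21 mm body.
- gauge_mid (a point): Point on the gauge's underside midway along its length, 37.5 mm along x from the gauge's origin.
- tray: Grey open tray, fixed, 175 (x) by 80 mm (y) outside, walls 4 mm thick and 16 mm high, inner floor 4 mm above the desk (room inside 167 x 72 mm). Origin: centre of its underside, z up. It and the control box may change places.
- coater: Film coater, fixed: an aluminium bed, top 12 mm above the desk, 130 mm wide (y), from x = -110 to +90, and across it a grey frame (x = +16 to +50, 86 mm high, uprights' inner faces 92 mm apart). Origin: on the desk, mid width; x along the bed, the way the gauge is pushed (away from the robot), z up. The bed before the frame is clear.
- jaw: Steel applicator bar in the frame, fixed, 90 (y) x 22 (x) x 26 mm (z). Origin: middle of its lower front edge, coater x = +20, y = 0; axes as coater. Its gap over the bed is anything from 4.5 to 19.5 mm; so 1, 2 or 3 gauge steps pass and the next butts its front face, the thin end then 20, 40 or 60 mm past that face. If a step only just passes or just catches (within 1 mm), either count is accepted.
- control_box: White control box, fixed, 100 (x) x 96 (y) x 40 mm. Origin: centre of its underside, z up. The selector sits mid top; a red dot marks home (-x side, where the selector's white line points at the start), then one, two and three black dots the click places, clockwise.
- dial_grip (a point): Point on the selector's upright axis, at the height to grip its bar. At home the bar, 42 mm long, 14 mm thick, its top 84 mm and its foot 55 mm above the desk, runs along the box's x, so it is pinched from above across the box's y.
- dial (a joint): Selector angle in rad: 0 at home, growing clockwise seen from above. It clicks into place at 0.45, 0.90 and 1.35 (one, two, three clicks), with end stops at 0 and 1.40; let go near a click it settles into it. Turning it takes up to about 0.1 N m. It starts at home.
- sample_cup: Bystander: specimen cup with a yellow lid, 60 mm across, 70 mm high, loose. Origin: centre of its underside.
- petri_dish: Bystander: clear dish, 94 mm across, 16 mm high, loose. Origin: centre of its underside.
Mind the look-alikes: they are no part of the job. What is shaped like the control_box but orange is not meant.

How it is judged:
On the way, in this order (a step that is already met when the one before it is completed fails the run):
1. the gauge lies flat under the applicator bar with a step pressed against the bar's front face (((z of jaw in the frame of coater between 0.012 and 0.022 m and x of gauge_tip in the frame of jaw between 0.015 and 0.025 m) or (z of jaw in the frame of coater between 0.02 and 0.028 m and x of gauge_tip in the frame of jaw between 0.035 and 0.045 m) or (z of jaw in the frame of coater between 0.026 and 0.04 m and x of gauge_tip in the frame of jaw between 0.055 and 0.065 m)) and contact force between gauge and jaw above 0.5 N and angle between the x axis of gauge and the x axis of coater, either way round below 0.2 rad), for 0.02 s.
2. the gauge lies flat in its tray again, let go (x of gauge_mid in the frame of tray between -0.03 and 0.03 m and y of gauge_mid in the frame of tray between -0.032 and 0.032 m and z of gauge_mid in the frame of tray below 0.01 m and angle between gauge's own z axis and vertical below 0.08 rad and contact force between gauge and the fingers below 0.2 N and linear speed of gauge below 0.02 m/s), for 0.2 s.
3. the selector stands at the click that equals the number of steps that went under (((z of jaw in the frame of coater between 0.012 and 0.022 m and value of joint dial between 0.32 and 0.58 rad) or (z of jaw in the frame of coater between 0.02 and 0.028 m and value of joint dial between 0.77 and 1.03 rad) or (z of jaw in the frame of coater between 0.026 and 0.04 m and value of joint dial between 1.22 and 1.48 rad))), for 0.2 s.
At the end, for the whole second after the job is handed in: The gauge lies flat and still on the tray's floor, let go (its middle within 30 mm along and 32 mm across of the centre), and the selector is within 0.13 rad of the click (1, 2 or 3) equal to the number of steps that fit under the bar (either count where a step is within 1 mm of the gap) (all of step 2 and ((z of jaw in the frame of coater between 0.012 and 0.022 m and value of joint dial between 0.32 and 0.58 rad) or (z of jaw in the frame of coater between 0.02 and 0.028 m and value of joint dial between 0.77 and 1.03 rad) or (z of jaw in the frame of coater between 0.026 and 0.04 m and value of joint dial between 1.22 and 1.48 rad))); the robot touches nothing.
It fails at once if the gauge is jammed against the bar with more than 40 N (contact force between gauge and jaw above 40 N).
It fails at once if the gripper pushes on the applicator bar (contact force between the fingers and jaw above 3 N).
It fails at once if the specimen cup is moved by more than 30 mm (distance of sample_cup from where it was at the start of the episode above 0.03 m).
It fails at once if the dish is moved by more than 30 mm (distance of petri_dish from where it was at the start of the episode above 0.03 m).
It also fails if it takes over 67 s, if anything falls off the work surface, if the arm or the gripper's body presses on something with over 40 N, if the wrist force passes 120 N, or if a joint passes its speed limit or range.

## Working session

There is one attempt and no reset: what is moved stays moved. The work goes in short steps, each a Python script; the robot and the scene stay as the last script left them, time stands still between calls to the robot, and variables do not carry over. Pictures are saved under pics/ and viewed, about 8 in all and at most 12, crops included, and the job is handed in when it is done.

```bash
ls; mkdir -p pics; cat > h.py <<'E'
import numpy as np, cv2
from plant import *
def snap(cam,fn=None):
    T=get_calibration(cam); im,d=get_image(cam)
    np.savez(f'pics/{fn}.npz',im=im,d=d,T=T['world_from_camera'],K=T['intrinsics'],D=T['dist_coeffs'])
    cv2.imwrite(f'pics/{fn}.png',im[:,:,::-1])
def load(fn): return np.load(f'pics/{fn}.npz')
def px(fn,u,v,z=None):
    """pixel -> world; z: intersect with the plane z, else use depth"""
    f=load(fn); n=cv2.undistortPoints(np.array([[[u,v]]],float),f['K'],f['D'])[0,0]
    T=f['T']; r=np.array([n[0],n[1],1.])
    if z is None:
        w=f['d'][int(v)-1:int(v)+2,int(u)-1:int(u)+2]; s=np.median(w[w>0]) if (w>0).any() else np.nan
    else: s=(z-T[2,3])/(T[:3,:3]@r)[2]
    return T[:3,:3]@(r*s)+T[:3,3]
def cloud(fn):
    f=load(fn); h,w=f['d'].shape
    uv=np.stack(np.meshgrid(np.arange(w),np.arange(h)),-1).reshape(-1,1,2).astype(float)
    n=cv2.undistortPoints(uv,f['K'],f['D'])[:,0]
    P=np.c_[n,np.ones(len(n))]*f['d'].reshape(-1,1)
    P=P@f['T'][:3,:3].T+f['T'][:3,3]; P[f['d'].ravel()==0]=np.nan
    return P.reshape(h,w,3)
E
python3 - <<'E'
from h import *
snap('scene','s0'); snap('top','t0'); print(observe())
a=cv2.imread('pics/s0.png');b=cv2.imread('pics/t0.png')
cv2.imwrite('pics/t0s.png',cv2.resize(b,(800,600)))
E
```

```text
pics
{'time_s': 0.1, 'q': array([ 1.00288921e+00,  2.21152047e-01,  1.52745428e+00, -3.39810424e-05,
        1.39474560e+00, -1.26126508e-01]), 'joint_velocities': array([-4.77426954e-04, -1.35361794e-03, -2.98221703e-03,  1.32923397e-05,
        6.06563208e-04,  3.09331095e-04]), 'joint_torque': array([-2.03385653e-04, -4.98248148e+01, -3.90546656e+01, -3.68712444e-04,
        5.74294347e-03, -3.82203802e-05]), 'eef_pos': array([0.26695445, 0.56452243, 0.23032815]), 'tcp_rot': array([-1.6779143 ,  1.56903673, -2.11968892]), 'ft_force': array([-1.02814027,  1.03097249,  0.05355139]), 'torque': array([ 0.04918802, -0.01268769, -0.00647174]), 'opening': 0.08549942624812848}
```

View pics/t0s.png

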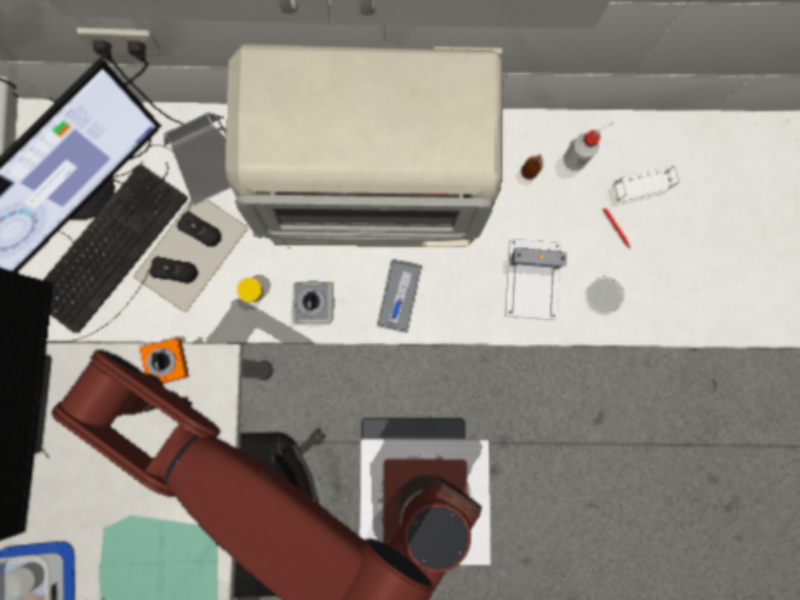

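View pics/s0.png

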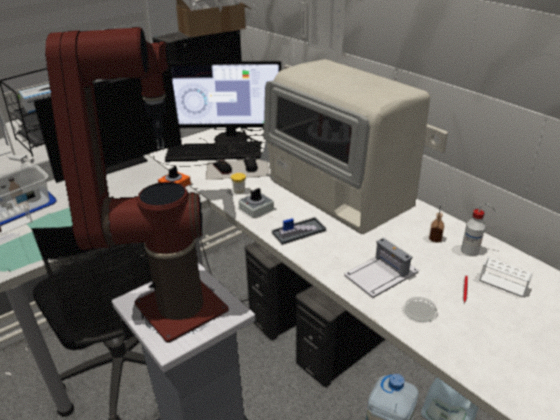

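Top view (800 px scale): the control box candidates are the white/grey box at (313,302) and the orange look-alike at (163,361), so I take the white one. The tray with the gauge (blue grip) is at (400,295), the coater at (535,280), the dish at (605,295) and the cup at (249,290). Next I compute rough positions and take close wrist views.

```bash
python3 - <<'E'
from h import *
for n,u,v,z in [('tray',400,295,.01),('gripblue',397,310,.06),('thin',404,275,.01),('box',313,302,.04),('coater bed',533,280,.012),('frame',538,257,.086),('dish',605,295,.016),('cup',249,290,.07),('oven front',370,243,None)]:
    print(n,px('t0',u*.7,v*.7,z).round(3),px('t0',u*.7,v*.7).round(3))
print(get_calibration('wrist')['world_from_camera'].round(3), get_calibration('wrist')['intrinsics'])
from scipy.spatial.transform import Rotation as R
print(R.from_euler('xyz',observe()['tcp_rot']).as_matrix().round(3))
for y in (0,np.pi/2,np.pi,-np.pi/2):
  print(y,inverse_kinematics([.5,0.05,.35],[y,np.pi/2,0]), inverse_kinematics([.45,-.2,.35],[y,np.pi/2,0]),inverse_kinematics([.45,.2,.35],[y,np.pi/2,0]))
E
```

```text
tray [0.509 0.062 0.01 ] [0.508 0.063 0.022]
gripblue [0.465 0.071 0.06 ] [0.465 0.071 0.065]
thin [0.561 0.052 0.01 ] [0.562 0.052 0.004]
box [0.486 0.278 0.04 ] [0.483 0.276 0.065]
coater bed [ 0.55  -0.276  0.012] [ 0.55  -0.276  0.012]
frame [ 0.596 -0.272  0.086] [ 0.596 -0.273  0.082]
dish [ 0.513 -0.457  0.016] [ 0.515 -0.464 -0.002]
cup [0.51 0.43 0.07] [0.51  0.43  0.069]
oven front [0.626 0.138 0.085] [0.626 0.138 0.085]
[[ 0.429  0.87   0.242  0.205]
 [ 0.903 -0.412 -0.117  0.593]
 [-0.002  0.269 -0.963  0.373]
 [ 0.     0.     0.     1.   ]] [[335.83028806   0.         279.92486286]
 [  0.         335.83028806 207.60578754]
 [  0.           0.           1.        ]]
[[-0.001  0.428  0.904]
 [-0.002  0.904 -0.428]
 [-1.    -0.002 -0.   ]]
0 [-0.05739618 -0.12851711  1.66832565  0.          1.60178411 -1.62819251] [-0.57852235 -0.15372193  1.6908732   0.          1.60444138 -2.14931868] [ 2.57926305e-01 -1.53721926e-01  1.69087320e+00 -4.44089210e-16
  1.60444138e+00 -1.31287002e+00]
1.5707963267948966 [-0.05739618 -0.12851711  1.66832565  0.          1.60178411 -0.05739618] [-0.57852235 -0.15372193  1.6908732   0.          1.60444138 -0.57852235] [ 2.57926305e-01 -1.53721926e-01  1.69087320e+00 -4.44089210e-16
  1.60444138e+00  2.57926305e-01]
3.141592653589793 [-0.05739618 -0.12851711  1.66832565  0.          1.60178411  1.51340015] [-0.57852235 -0.15372193  1.6908732   0.          1.60444138  0.99227397] [ 2.57926305e-01 -1.53721926e-01  1.69087320e+00 -4.44089210e-16
  1.60444138e+00  1.82872263e+00]
-1.5707963267948966 None [-0.57852235 -0.15372193  1.6908732   0.          1.60444138  2.5630703 ] None
```

```bash
python3 - <<'E'
from h import *
O=[0,np.pi/2,0]
movep([.47,.25,.25],O); hold(.2); snap('wrist','wb')
movep([.46,.065,.25],O); hold(.2); snap('wrist','wt')
movep([.50,-.276,.25],O); hold(.2); snap('wrist','wc')
print(observe()['time_s'],observe()['eef_pos'],observe()['ft_force'])
a=[cv2.imread(f'pics/{n}.png') for n in('wb','wt','wc')]
cv2.imwrite('pics/m1.png',np.vstack([np.hstack([cv2.resize(x,(400,300)) for x in a[:2]]),np.hstack([cv2.resize(a[2],(400,300)),np.zeros((300,400,3),np.uint8)])]))
E
```

```text
4.3083 [ 0.50042337 -0.27493253  0.25026187] [-0.57900085 -0.31751066 -0.84863456]
```

View pics/m1.png

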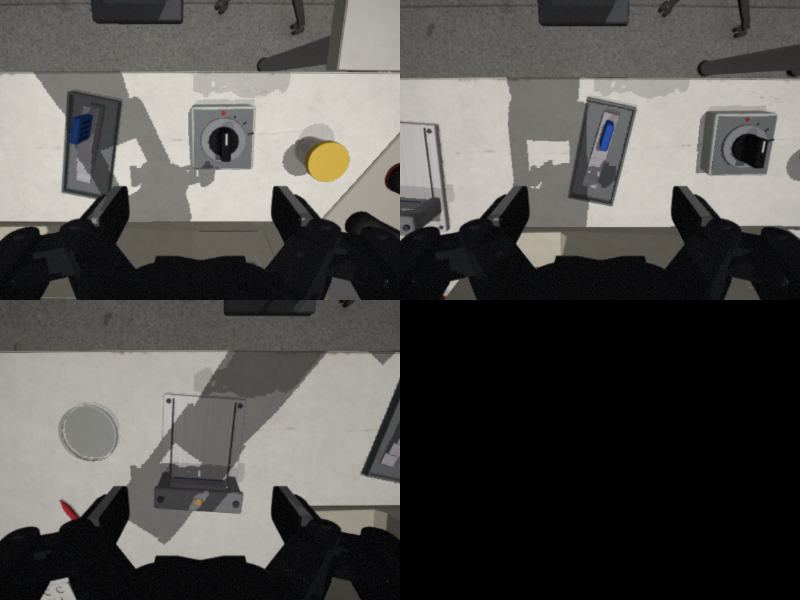

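Wrist views: box top-left panel, with the red dot at (223,113) towards the robot, so box x ≈ world x. In the top right panel the gauge has its blue grip at (606,135) and its thin end farther out. In the bottom panel, the coater bed spans (163–245, 395–480). I'll fit rectangles from the depth.

```bash
cat > m.py <<'E'
from h import *
def rect(P):
    P=P[~np.isnan(P).any(1)]
    (c,s,a)=cv2.minAreaRect((P[:,:2]*1000).astype(np.float32))
    return np.round(c,1),np.round(s,1),round(a,2),'z',np.round(np.median(P[:,2])*1000,1),len(P)
def sel(C,x0,x1,y0,y1,z0,z1,mask=True):
    m=(C[...,0]>x0)&(C[...,0]<x1)&(C[...,1]>y0)&(C[...,1]<y1)&(C[...,2]>z0)&(C[...,2]<z1)&mask
    m=cv2.morphologyEx(m.astype(np.uint8),cv2.MORPH_OPEN,np.ones((2,2)))>0
    return C[m]
E
python3 - <<'E'
from m import *
for n in ('wt','wb'):
    C=cloud(n); hsv=cv2.cvtColor(load(n)['im'],cv2.COLOR_RGB2HSV)
    blue=(hsv[...,0]>105)&(hsv[...,0]<130)&(hsv[...,1]>140)
    print(n,'tray',rect(sel(C,.38,.63,-.03,.15,.009,.022)))
    print('grip top',rect(sel(C,.38,.63,-.03,.15,.06,.072,blue)))
    print('grip all',rect(sel(C,.38,.63,-.03,.15,.03,.08,blue)))
    print('body z.018-.03',rect(sel(C,.38,.63,.0,.12,.0215,.031)))
    print('box',rect(sel(C,.38,.6,.19,.36,.03,.046)))
    print('bar',rect(sel(C,.38,.6,.19,.36,.076,.095)))
C=cloud('wc')
print('bed',rect(sel(C,.4,.66,-.36,-.18,.008,.016)))
print('bed front',rect(sel(C,.4,.57,-.36,-.18,.008,.016)))
print('frame',rect(sel(C,.4,.72,-.38,-.16,.08,.092)))
print('frame all',rect(sel(C,.4,.72,-.38,-.16,.03,.092)))
print('desk',np.nanmedian(C[240:330,280:300,2]), np.nanmedian(C[100:120,200:220,2]))
# enlarged crops
a=cv2.imread('pics/wt.png')[130:290,200:400];b=cv2.imread('pics/wc.png')[120:300,200:360]
c=cv2.imread('pics/wb.png')[130:250,250:370]
cv2.imwrite('pics/c1.png',np.hstack([cv2.resize(a,None,fx=2.2,fy=2.2,interpolation=2)[:352],cv2.resize(c,(352,352),interpolation=2)]))
E
```

```text
wt tray (array([514.3,  67.4]), array([ 83. , 184.3]), 77.97, 'z', np.float64(15.7), 2233)
grip top (array([474.1,  76.1]), array([16.8, 50.5]), 74.75, 'z', np.float64(66.1), 438)
grip all (array([473.9,  76. ]), array([17. , 50.9]), 74.75, 'z', np.float64(66.0), 485)
body z.018-.03 (array([479.,  74.]), array([26.6, 81.2]), 73.89, 'z', np.float64(25.5), 796)
box (array([494.2, 299.2]), array([126.5, 116.1]), 89.83, 'z', np.float64(40.7), 4661)
bar (array([494.2, 300.5]), array([47.5, 57.8]), 88.85, 'z', np.float64(84.2), 734)
wb tray (array([523.4, 102.8]), array([159.9, 188.7]), 75.75, 'z', np.float64(14.7), 2939)
grip top (array([480.6,  67.6]), array([20.2, 69.6]), 54.06, 'z', np.float64(65.8), 505)
grip all (array([480.4,  67.8]), array([20.3, 70.1]), 54.06, 'z', np.float64(60.2), 929)
body z.018-.03 (array([479.5,  72.2]), array([29.7, 86.1]), 68.2, 'z', np.float64(25.4), 927)
box (array([493.5, 290. ]), array([114.7, 104.6]), 0.72, 'z', np.float64(40.8), 4827)
bar (array([493.7, 287.3]), array([57.5, 18.7]), 2.66, 'z', np.float64(84.6), 648)
bed (array([ 524.5, -271. ]), array([132.3, 137.6]), 85.81, 'z', np.float64(12.5), 12521)
bed front (array([ 515.6, -270.4]), array([132.2, 119.7]), 86.02, 'z', np.float64(12.5), 10880)
frame (array([ 622.3, -274.5]), array([156.2,  82.4]), 85.94, 'z', np.float64(82.5), 3594)
frame all (array([ 621.9, -274.5]), array([156.2,  83.1]), 85.94, 'z', np.float64(81.9), 5412)
desk 0.033497675794741416 0.0004370761784358579
```

View pics/c1.png

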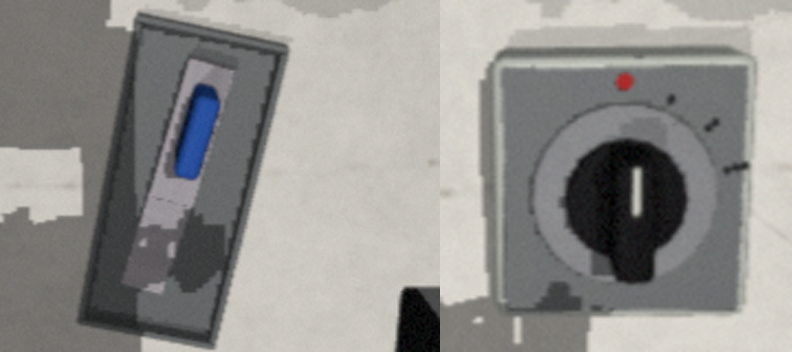

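The close crop confirms the white box with the red home dot and three click dots going clockwise, and the gauge's blue grip with its thin end away from the robot. Gauge origin ≈ (0.474, 0.076), yaw −15.5°. Coater origin ≈ (0.565, −0.274), yaw −4°. Now I grasp and lift, checking as I go.

```bash
python3 - <<'E'
from h import *
psi=np.radians(-15.5); O=[-psi,np.pi/2,0]
movep([.474,.076,.11],O); gripper_to(.05)
print('stop',move_l([.474,.076,.031],feed=.08,max_force=8), observe()['eef_pos'])
gripper_to(0,50); hold(.2); s=observe(); print('open',s['opening'],s['eef_pos'],s['ft_force'])
move_l([.474,.076,.12],feed=.1); hold(.2); s=observe(); print(s['opening'],s['ft_force'],s['time_s'])
snap('wrist','g1')
E
```

```text
stop False [0.474582   0.07599622 0.03156393]
open 0.01170067770025208 [0.47427916 0.07597529 0.03128177] [-0.58596058 -0.55298017  2.24941633]
0.01180934967524297 [ 0.73299676 -0.09573119 -0.98933238] 9.1667
```

View pics/g1.png

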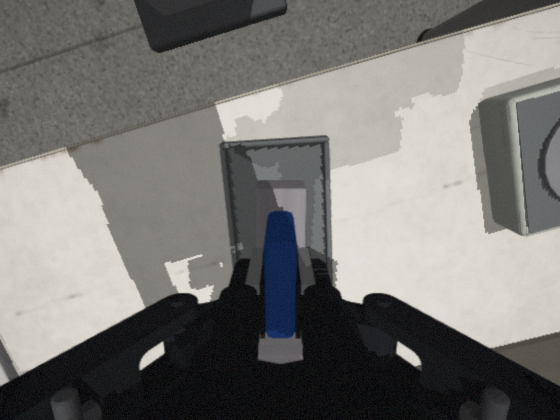

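Gauge is held square: blue plate central at (281,275), opening 11.8 mm. On to the coater.

```bash
python3 - <<'E'
from h import *
psi=np.radians(-4.); O=[-psi,np.pi/2,0]; u=np.array([np.cos(psi),np.sin(psi)]); C=np.array([.565,-.274])
p=C-.1*u
movep([.474,.0,.13],O); movep([*p,.13],O); move_l([*p,.055],feed=.12); hold(.2)
f0=observe()['ft_force']
print('touch',move_l([*p,.034],feed=.015,max_force=3)); s=observe(); print(s['eef_pos'],s['ft_force']-f0)
z=s['eef_pos'][2]
f1=s['ft_force']
e=C-.01*u
print('butt',move_l([*e,z],feed=.025,max_force=5)); hold(.15); s=observe()
print(s['eef_pos'],s['ft_force']-f1,s['time_s'],'tip past jaw',((s['eef_pos'][:2]-C)@u+.105-.02))
snap('wrist','j1'); snap('scene','j2')
E
```

```text
touch True
[ 0.46519407 -0.2670022   0.03927228] [-0.00988645 -0.06525282  5.35817039]
butt True
[ 0.46516268 -0.2669795   0.03925873] [-0.14792418 -0.61787545  0.46886564] 13.2417 tip past jaw -0.015083847771618721
```

View pics/j1.png

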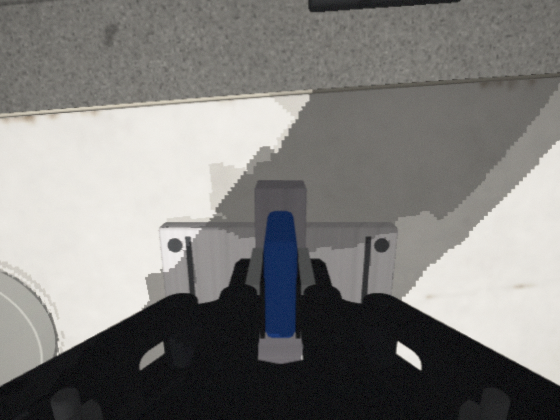

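The push stopped at once, before any travel (friction from the 5 N preload). The gauge is centred on the bed and square. I'll ease the preload and push in small steps, watching the along-bed force.

```bash
cat > push.py <<'E'
from h import *
psi=np.radians(-4.); u=np.array([np.cos(psi),np.sin(psi)]); C=np.array([.565,-.274])
p=C-.1*u; z=.0396
move_l([*p,z],feed=.02); hold(.2); s=observe(); f0=s['ft_force']; print(s['eef_pos'],f0)
d=0
while d<.090:
    d+=.004
    r=move_l([*(p+d*u),z],feed=.03,max_force=9)
    s=observe(); f=s['ft_force']-f0; a=(s['eef_pos'][:2]-p)@u
    print(f"{d:.3f} {a:.4f} {f.round(1)} {f[:2]@u:.1f} {r} z{s['eef_pos'][2]:.4f}")
    if f[:2]@u<-3.5:
        hold(.15); s=observe(); f=s['ft_force']-f0; print('end',f.round(1),s['eef_pos'],s['time_s'],'past',(s['eef_pos'][:2]-C)@u+.085); break
E
python3 push.py
```

```text
[ 0.46506223 -0.26686897  0.0393368 ] [-0.30118532 -0.19337574 -0.37072993]
0.004 0.0041 [0.7 0.3 0.3] 0.7 False z0.0393
0.008 0.0081 [ 0.   0.5 -0.7] 0.0 False z0.0394
0.012 0.0122 [-0.3  0.6 -1. ] -0.4 False z0.0395
0.016 0.0162 [-0.1  0.7 -0.8] -0.2 False z0.0395
0.020 0.0202 [-0.   0.1 -0.8] -0.0 False z0.0396
0.024 0.0242 [ 0.9  0.4 -0.7] 0.8 False z0.0396
0.028 0.0282 [-0.8 -0.1 -1.3] -0.8 False z0.0396
0.032 0.0322 [-0.4 -0.  -1.3] -0.4 False z0.0396
0.036 0.0362 [ 0.6  0.  -0.9] 0.6 False z0.0396
0.040 0.0402 [ 0.5  0.2 -1.3] 0.5 False z0.0396
0.044 0.0442 [ 0.5  0.6 -1. ] 0.4 False z0.0396
0.048 0.0482 [ 0.8  0.5 -0.7] 0.7 False z0.0396
0.052 0.0522 [1.1 0.6 0.1] 1.0 False z0.0396
0.056 0.0562 [ 0.6  0.8 -1.3] 0.6 False z0.0396
0.060 0.0602 [ 0.3  0.2 -1. ] 0.3 False z0.0396
0.064 0.0642 [-0.4 -0.5 -0.7] -0.4 False z0.0396
0.068 0.0682 [-0.3 -0.3 -1.2] -0.2 False z0.0396
0.072 0.0722 [ 0.8  0.5 -0.7] 0.7 False z0.0396
0.076 0.0762 [ 0.3  0.1 -0.6] 0.3 False z0.0396
0.080 0.0802 [ 0.2 -0.3 -0.7] 0.3 False z0.0396
0.084 0.0808 [-3.4  0.4  6.2] -3.5 True z0.0394
0.088 0.0808 [-2.9  1.2  4.9] -2.9 True z0.0395
0.092 0.0807 [-1.9  1.   5.2] -2.0 True z0.0396
```

Contact at 80.8 mm of travel, tip estimated 66 mm past the jaw against the 60 mm expected for three steps. The upward force is larger than I would expect, so I check what is touching.

```bash
python3 - <<'E'
from h import *
snap('scene','k1'); snap('top','k2'); snap('wrist','k3'); print(observe()['ft_force'],observe()['eef_pos'],observe()['time_s'])
a=cv2.imread('pics/k1.png')[210:310,320:440]; b=cv2.imread('pics/k2.png')[150:240,330:430]; c=cv2.imread('pics/k3.png')
cv2.imwrite('pics/k.png',np.hstack([cv2.resize(a,(400,333),interpolation=2),cv2.resize(c,(400,333))]))
from m import *
C=cloud('s0'); print('frame from s0',rect(sel(C,.5,.72,-.38,-.16,.081,.09)),rect(sel(C,.5,.72,-.38,-.16,.03,.09)))
C=cloud('t0'); print('frame from t0',rect(sel(C,.5,.72,-.38,-.16,.078,.092)), 'bed',rect(sel(C,.4,.56,-.38,-.16,.007,.018)))
E
```

```text
[-1.84146944  0.75960013  5.23335405] [ 0.54576122 -0.27259575  0.03953081] 20.2333
frame from s0 (array([ 636.4, -273. ]), array([145.8, 120.8]), 86.84, 'z', np.float64(84.1), 257) (array([ 636.4, -273.5]), array([146.9, 120.8]), 86.84, 'z', np.float64(59.3), 712)
frame from t0 (array([ 596.8, -294.4]), array([ 40.4, 150.6]), 2.65, 'z', np.float64(80.7), 256) bed (array([ 507.7, -277.6]), array([134.6, 106.6]), 87.23, 'z', np.float64(11.4), 746)
```

View pics/k.png

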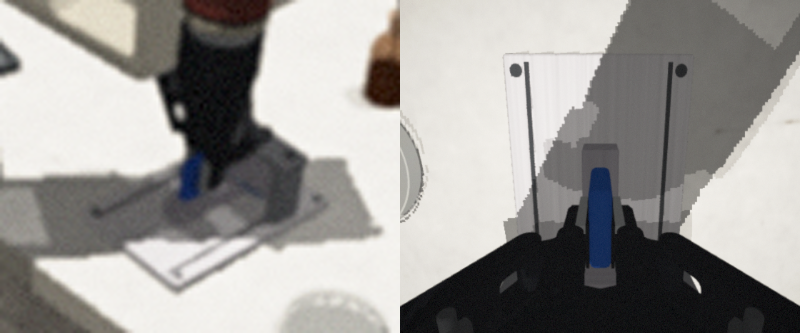

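```bash
python3 - <<'E'
from h import *
f=load('k3');C=cloud('k3')
for v0,v1 in((52,95),(170,215)):
    g=f['im'][v0:v1,270:292].mean((1,2)); print([f'{v}:{int(x)}' for v,x in zip(range(v0,v1),g)])
for n,v in(('j1',0),('k3',0)):
    T=load(n)['T']; print(T[:3,3].round(4))
print(px('k3',280,67.5,.012),px('k3',280,183,.033), 'rear depth',[C[v,281].round(4) for v in(186,190,196,202)])
print('j1',px('j1',281,181,.033),px('j1',340,223.5,.012))
d=load('j1'); print([f'{v}:{int(x)}' for v,x in zip(range(215,232),d['im'][215:232,325:355].mean((1,2)))],[f'{v}:{int(x)}' for v,x in zip(range(175,190),d['im'][175:190,270:292].mean((1,2)))])
E
```

```text
['52:229', '53:229', '54:229', '55:228', '56:224', '57:224', '58:225', '59:224', '60:219', '61:210', '62:210', '63:211', '64:208', '65:199', '66:184', '67:167', '68:165', '69:176', '70:181', '71:181', '72:178', '73:169', '74:165', '75:162', '76:163', '77:165', '78:164', '79:165', '80:166', '81:166', '82:159', '83:150', '84:146', '85:144', '86:143', '87:136', '88:127', '89:124', '90:121', '91:121', '92:121', '93:122', '94:124']
['170:109', '171:109', '172:108', '173:109', '174:109', '175:110', '176:109', '177:109', '178:109', '179:109', '180:106', '181:82', '182:76', '183:74', '184:75', '185:75', '186:75', '187:75', '188:76', '189:82', '190:84', '191:85', '192:84', '193:85', '194:85', '195:84', '196:84', '197:84', '198:85', '199:85', '200:85', '201:85', '202:85', '203:84', '204:85', '205:84', '206:84', '207:85', '208:85', '209:85', '210:83', '211:68', '212:53', '213:47', '214:46']
[ 0.3973 -0.2628  0.1825]
[ 0.4802 -0.269   0.1839]
[ 0.4557672  -0.26678004  0.012     ] [ 0.50785858 -0.2704921   0.033     ] rear depth [array([ 0.5104, -0.2702,  0.0272]), array([ 0.5108, -0.2702,  0.0348]), array([ 0.5138, -0.2704,  0.0338]), array([ 0.5164, -0.2706,  0.0344])]
j1 [ 0.42631014 -0.26432875  0.033     ] [ 0.45560925 -0.23471623  0.012     ]
['215:111', '216:111', '217:111', '218:111', '219:111', '220:111', '221:109', '222:96', '223:93', '224:94', '225:94', '226:95', '227:99', '228:103', '229:105', '230:105', '231:106'] ['175:112', '176:112', '177:112', '178:112', '179:109', '180:86', '181:76', '182:75', '183:74', '184:75', '185:75', '186:75', '187:75', '188:79', '189:82']
```

The rear edge of the gauge measures 0.511 and the bed's front edge 0.456, so 55 mm apart. That is exactly the 60 mm (three-step) butt position; the gauge sits about 5 mm back in the grip, which accounts for the difference. I give one more gentle push for certainty, then back out and return the gauge to the tray.

```bash
python3 - <<'E'
from h import *
psi=np.radians(-4.); u=np.array([np.cos(psi),np.sin(psi)]); C=np.array([.565,-.274])
p=C-.1*u
move_l([*(p+.0785*u),.0397],feed=.03); hold(.1); f0=observe()['ft_force']
r=move_l([*(p+.084*u),.0397],feed=.03,max_force=8); s=observe(); print(r,((s['eef_pos'][:2]-p)@u).round(4),(s['ft_force']-f0).round(1)); hold(.1)
print((observe()['ft_force']-f0).round(1))
move_l([*(p-.005*u),.0400],feed=.1)
move_l([*(p-.005*u),.13],feed=.15)
q=np.radians(-15.5); O=[-q,np.pi/2,0]; g=np.array([.474,.076])+.005*np.array([np.cos(q),np.sin(q)])
movep([g[0],.0,.13],O); movep([*g,.13],O); move_l([*g,.045],feed=.1); hold(.2)
print('down',move_l([*g,.0295],feed=.02,max_force=3)); s=observe(); print(s['eef_pos'],s['ft_force'])
gripper_to(.045); hold(.2); move_l([*g,.15],feed=.15); hold(.2)
snap('wrist','r1'); print(observe()['time_s'])
E
```

```text
True 0.0808 [-1.6 -0.1  1.2]
[-1.8 -0.5  1. ]
down True
[0.47866498 0.0746176  0.03143638] [-0.45321012  0.45693728  4.29137276]
27.75
```

View pics/r1.png

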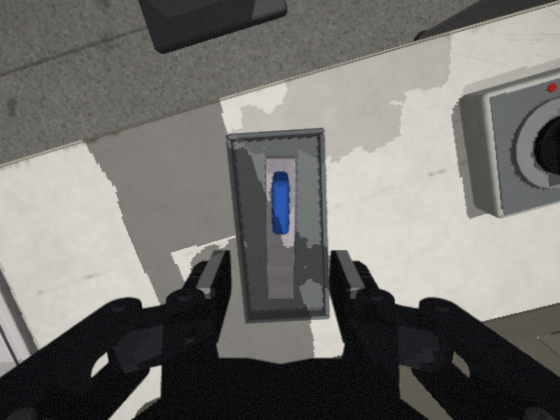

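The gauge lies flat in the tray (grip at (281,203), thin end at (281,297)), let go. Next I locate the dial, using the pixels from the earlier box crop.

```bash
python3 - <<'E'
from h import *
c=lambda x,y:(250+(x-440)*120/352,130+y*120/352)
P=[px('wb',*c(x,y),.04) for x,y in((500,65),(752,58),(745,308),(500,308))]
print(np.array(P).round(4),np.mean(P,0))
a=(P[0]+P[3])/2;b=(P[1]+P[2])/2
for x,y,z in((637,190,.084),(637,168,.084),(637,215,.084),(625,82,.04)): print(px('wb',*c(x,y),z).round(4))
movep([.487,.285,.15],[0,np.pi/2,0]); gripper_to(.04); hold(.2); snap('wrist','d1')
cv2.imwrite('pics/d1c.png',cv2.resize(cv2.imread('pics/d1.png')[80:320,160:400],None,fx=2.4,fy=2.4,interpolation=2))
from m import *
print('bar',rect(sel(cloud('d1'),.42,.56,.23,.34,.077,.092)),'box',rect(sel(cloud('d1'),.42,.56,.22,.36,.034,.046)))
E
```

```text
[[0.4399 0.2403 0.04  ]
 [0.4374 0.3299 0.04  ]
 [0.5318 0.333  0.04  ]
 [0.5318 0.2396 0.04  ]] [0.48520466 0.28568611 0.04      ]
[0.4751 0.2854 0.084 ]
[0.4679 0.2852 0.084 ]
[0.4834 0.2856 0.084 ]
[0.4459 0.2849 0.04  ]
bar (array([494.8, 285.7]), array([59.8, 14.6]), 0.98, 'z', np.float64(84.7), 1260) box (array([494.9, 289.1]), array([116.9, 102.3]), 0.78, 'z', np.float64(40.8), 8578)
```

View pics/d1c.png

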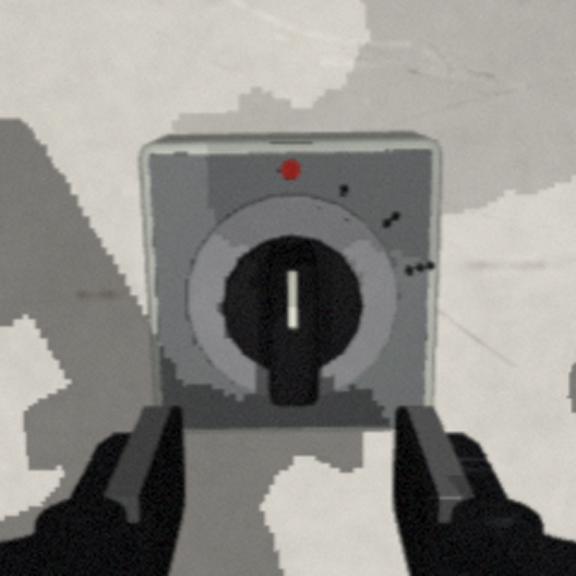

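```bash
python3 - <<'E'
from h import *
c=lambda x,y:(160+x/2.4,80+y/2.4)
print(px('d1',*c(292,302),.055),px('d1',*c(292,296),.042),px('d1',*c(295,405),.084),px('d1',*c(292,405),.07),[px('d1',*c(x,y),.04).round(4) for x,y in((148,150),(434,150),(430,418),(160,425))],px('d1',*c(291,170),.04))
print(observe()['eef_pos'])
E
```

```text
[0.48428256 0.28503704 0.055     ] [0.48583707 0.28509683 0.042     ] [0.50616295 0.28571591 0.084     ] [0.51199119 0.2849383  0.07      ] [array([0.4394, 0.2405, 0.04  ]), array([0.4397, 0.3292, 0.04  ]), array([0.5294, 0.332 , 0.04  ]), array([0.5317, 0.2401, 0.04  ])] [0.44572668 0.28483613 0.04      ]
[0.48720702 0.28453052 0.1501057 ]
```

Dial axis ≈ (0.485, 0.285), box yaw ≈ 0. I grip the bar and turn it clockwise by three clicks.

```bash
python3 - <<'E'
from h import *
A=[.485,.2852]
print('stop',move_l([*A,.058],feed=.08,max_force=8)); gripper_to(0,30); hold(.1); s=observe(); print(s['opening'],s['eef_pos'],s['ft_force'].round(1))
for r in np.linspace(.15,1.36,9):
    movep([*A,.058],[r,np.pi/2,0]); s=observe(); print(f'{r:.2f}',s['ft_force'].round(1),s['torque'].round(2),round(s['opening'],4))
hold(.2); gripper_to(.04); hold(.2)
move_l([*A,.16],feed=.15); hold(.2)
movep([.47,.285,.2],[0,np.pi/2,0]); hold(.2); snap('wrist','d2'); print(observe()['time_s'])
cv2.imwrite('pics/d2c.png',cv2.resize(cv2.imread('pics/d2.png')[60:300,120:440],None,fx=2.4,fy=2.4,interpolation=2))
E
```

```text
stop False
0.013525131946808792 [0.48539304 0.28548919 0.0586395 ] [-0.8  0.4  4.1]
0.15 [-0.2  1.   4.6] [ 0.15  0.15 -0.04] 0.0134
0.30 [-1.5  1.7  6. ] [ 0.19  0.11 -0.03] 0.0133
0.45 [-0.9  3.   4.5] [0.33 0.04 0.05] 0.0136
0.60 [-0.6  3.5  5.1] [0.44 0.03 0.  ] 0.0132
0.76 [1.1 4.  5.4] [ 0.51  0.02 -0.09] 0.0138
0.91 [0.7 4.5 4.4] [ 0.71 -0.11  0.04] 0.0133
1.06 [1.1 5.3 4.3] [ 0.74 -0.14 -0.03] 0.0134
1.21 [2.8 7.1 4.5] [ 0.78 -0.17 -0.08] 0.0133
1.36 [1.2 6.  3.8] [ 0.88 -0.24  0.06] 0.0132
36.5
```

View pics/d2c.png

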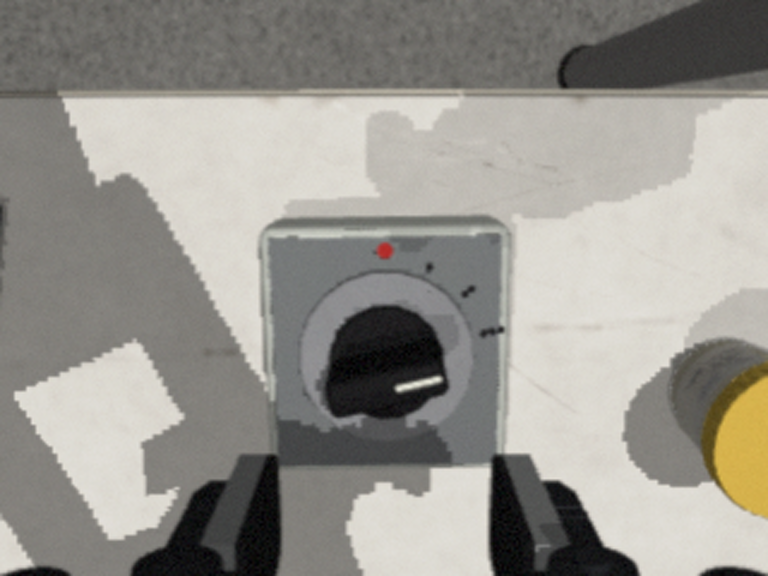

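The selector's white line, from (396,389) to (442,380), stands about 79° clockwise of home (≈1.35–1.38 rad) and points to the three-dot place. The cup is where it was. Handing in.

```bash
python3 - <<'E'
from h import *
job_done(); print(observe()['time_s'])
E
```

```text
the job is handed in; nothing more can be done
the job is handed in; nothing more can be done
```

The job is handed in, with the selector turned three clicks. It took about 37 s of the 67 s allowed.

- **Step count:** The gauge butted twice at the same travel (80.8 mm) under a gentle push of about 2–3.5 N along the bed. From the arm's position the thin end came out about 66 mm past the bar, which disagreed with the 60 mm expected for three steps. The wrist image put the gauge's rear edge 55 mm behind the bed's front edge, which is exactly the 60 mm position. The gauge sat about 5 mm back in the grip, which explains the gap. During contact there was also an upward force of 5–6 N that I did not fully explain; I take it to be the bed.
- **Other stops:** The first push stopped at once, before any travel, because the gauge was pressed on the bed with about 5 N; I eased it and carried on.
- **Gauge return:** It was laid back flat near the tray's centre and let go. The wrist picture showed it clear of the tray walls.
- **Selector:** The last picture shows its line at about 79° (1.38 rad) clockwise from home, at the three-dot place, with the gripper clear.
- **Bystanders:** I saw the cup where it stood. I did not check the dish again at the end, but the arm never went near it after leaving the coater.

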